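Hold the optics enclosure's lid open

TASK

Somebody has parked a post-mounted mirror on the lid of the optics enclosure, whose lid has no stay and falls shut by itself. Lift the mirror off and set it down gently, standing upright on the floor of the shallow open parts tray, and only then raise the lid by its bar handle to 60 degrees from shut and hold it there so that I can reach the optics inside: never let the lid drop, and finish with the gripper still holding it at 60 degrees by the handle. Leave the other things on the table where they are.

Things in the scene. Friction and masses are not known exactly. Their poses are not given: they have to be found in the camera images.
- enclosure: Optics enclosure fixed to the table: black panels in an aluminium frame, 225 (x) by 260 (y) by 100 mm high. Its flat black lid (top at z = 104) overhangs 5 mm at the sides and has a lip turned down to z = 78 along the near edge, 7 mm out from the body. Origin: centre of its underside; x points from the handle side to the hinge side, z up
- lid (a joint): Opening angle of the enclosure's lid, rad: 0 shut (start), growing as the near edge rises, stop at 1.75. The hinge line is parallel to the enclosure's y axis. Lid and handle weigh about 0.7 kg; the hinge is free, so the lid falls shut when let go
- lid_hinge (a point): Middle of the lid's hinge line, at x = 112.5, y = 0, z = 100 mm in the enclosure's frame; does not move with the lid
- handle (a point): The lid's handle: round black bar 10 mm thick, 110 mm long along the enclosure's y on a bracket at each end, 37 mm clear of the lid's near lip. This point: middle of the bar; lid shut: x = -161.5, y = 0, z = 91 mm in the enclosure's frame, 274 mm from the hinge line and 9 mm below it. Turns with the lid. Pinched from above (a finger before, one behind) it turns between the pads
- mirror: Mirror on a post, loose, 0.28 kg, on the shut lid, any way round: round steel foot 44 mm across, 7 high, pillar 25 thick up to z = 50, square black frame 44 wide (its y), 12 thick (its x), z = 50 to 94; behind it (+x) a smaller plate and adjuster knobs to x = 30. Origin: centre of the foot's underside, z up. Grip it by the frame's two side edges, 44 mm apart along y
- tray: Shallow open parts tray without compartments, fixed, white plastic, 190 (x) by 150 (y) by 28 mm high outside, walls and floor 4 mm. Either to the left or to the right of the enclosure. Origin: centre of its underside. The half towards its +x holds a lens tube, the half towards its -x is empty
- organiser: Compartment box of screws, fixed, clear plastic, 190 by 150 by 40 mm, on the other side of the enclosure from the tray. Origin: centre of its underside. Leave alone
- lens_tube: Short black lens tube, 31 mm across, 40 mm high, standing loose in the +x half of the tray. Origin: centre of its underside. Leave it where it is
- lens_post: Round lens holder (46 mm across) on a pillar post, 102 mm tall, standing loose on the table beyond the tray or organiser, at the left. Origin: centre of its underside. Leave it where it is
- fork: Steel clamping fork, 91 by 30 by 9 mm, loose on the table, far right. Origin: its underside. Leave it where it is
- driver: Screwdriver 190 mm long with a yellow handle, lying loose near the robot. Leave it where it is
- ball_driver: Screwdriver 160 mm long with a yellow handle, lying loose near the robot. Leave it where it is
- spare_post: Bare steel pillar post, 25 mm thick, 60 mm tall, standing loose near the robot, at the left. Origin: centre of its underside. Leave it where it is
- lock_ring: Dark steel ring, 40 mm across, 8 mm high, loose on the table near the robot, at the right. Origin: centre of its underside. Leave it where it is
There are look-alikes about, which are no part of the job. What is shaped like the mirror but red is not meant.

How it is judged:
By the outcome, as a careful person would: the job done as asked, in the order asked, and still so for the second after the job is handed in, while the arm keeps its last pose, push and grip.
It also fails if it takes over 54 s, if anything falls off the work surface, if the arm or the gripper's body presses on something with over 40 N, if the wrist force passes 120 N, or if a joint passes its speed limit or range.

ROBOT

A 7-joint arm with a two-finger parallel gripper is mounted at the origin on the work surface. World frame = base frame: x ahead of the robot, y to its left, z up, the work surface at z = 0. Lengths are in mm, angles in rad, forces in N, time in s.
With the tool pointing down it reaches from about 400 to 925 mm from the base axis. Payload 4.1 kg.
Tool frame: the origin (TCP) lies at the very end of the fingers, on their centre line; the grasp point (between the pads) lies 19 mm behind it; z points along the fingers, y is the line along which they close (so a half turn about z gives the same grasp; the last joint's range is limited). The gripper opens to 85 mm and grips with 20 to 120 N. Pads are 22 mm wide; open, the fingers measure 114 mm over their backs; the gripper's body (76 mm by 85 mm) begins 54 mm behind the grasp point. The pads swing forward as they close: fully open they stand 13 mm farther back than shut.
Start: joints at [-1.387, 0.398, 0.045, 1.537, -0.019, 1.207, -0.051], TCP at [181.357, 624.222, 231.347] pointing down, gripper open.
Joint ranges: [-2.82, 2.82], [-0.49, 2.23], [-1.37, 1.46], [0, 2.46], [-1.36, 4.5], [0.23, 2], [-2.94, 2.94]. Speed limits (rad/s): [2.57, 2.57, 3.14, 3.14, 3.14, 3.14, 3.14].

INTERFACE

Orientations are given as a unit quaternion [x, y, z, w].
In Python, from cell import * gives the robot as it stands. Calls block until the motion is done:
- movep(position, orientation): joint-space move of the TCP to a pose.
- line_to(position, frame=None, v=150): straight line of the TCP; frame=None keeps the orientation; v is the mean speed in mm/s.
- move_joints(angles): joint-space move.
- grip(opening, newtons=None): finger opening in mm; newtons is the grip in N (None keeps the last); returns when the fingers have stopped.
- pause(seconds).
- ik(position, orientation): joint angles nearest the present ones, or None.
- capture(name): name is "side" or "top"; returns the picture (480x640x3 uint8, red, green, blue); there is no depth.
- calibration(name): a dict with "camera_matrix" (3x3 intrinsics, pixels), "rvec" (rotation vector, rad) and "tvec" (3), from world to camera coordinates, as OpenCV has them. Camera axes: x right, y down, z forward; pixel columns grow to the right and rows downward; lengths in mm; the calibration is good to about 2 mm. A picture is of the moment at which its call begins. calibration takes no time and is no camera call.
A pose or a line that the arm cannot do raises MotionError and nothing moves.
- hand_in(): hands the job in; it is judged then, once.
Readings, each from a call of its own:
- current_t(): time.
- current_joints(): joint angles.
- current_dq(): joint speeds.
- current_joint_torque(): joint torques, N m.
- current_tcp_pos(): TCP position.
- current_ee_rot(): TCP orientation.
- current_wrist_force(): force on the tool from outside, world axes, zero at the start.
- current_torque(): the same for the moment, N m.
- current_opening(): finger opening in mm.
- current_grasp_force(): force on a finger pad.
Only numpy, scipy, OpenCV 4.12 (cv2) and the standard library are available. Lean on these libraries where they do the work, as an engineer would, in place of code of your own. Each camera call takes 0.05 s, during which the arm holds its last target. There are 200 camera calls.

## Working session

There is one attempt and no reset: what is moved stays moved. The work goes in short steps, each a Python script; the robot and the scene stay as the last script left them, time stands still between calls to the robot, and variables do not carry over. Pictures are saved under pics/ and viewed, at most 10 in all, crops included, and the job is handed in when it is done.

```bash
ls; mkdir -p pics
python3 - <<'E'
from cell import *
import cv2
for n in("side","top"):
    cv2.imwrite(f"pics/{n}0.png",cv2.cvtColor(capture(n),cv2.COLOR_RGB2BGR)); c=calibration(n); R=cv2.Rodrigues(c["rvec"])[0]; print(n,c["camera_matrix"].tolist(),(-R.T@c["tvec"].ravel()).round(0),R[2].round(2),R[0].round(2))
print(current_ee_rot(),current_t())
E
```

```text
pics
side [[497.1578377700518, 0.0, 312.61207797783015], [0.0, 497.1578377700518, 229.20823051282537], [0.0, 0.0, 1.0]] [ -11. -616.  705.] [ 0.53  0.61 -0.6 ] [ 0.75 -0.67 -0.02]
top [[440.0260466402701, 0.0, 320.655906239446], [0.0, 440.0260466402701, 230.83154858792594], [0.0, 0.0, 1.0]] [ 412.   10. 1032.] [ 0.11  0.01 -0.99] [-0.   -1.   -0.01]
[ 1.40890988e-01  9.90024746e-01 -8.53631406e-04 -6.33038664e-05] 0.1
```

View pics/side0.png

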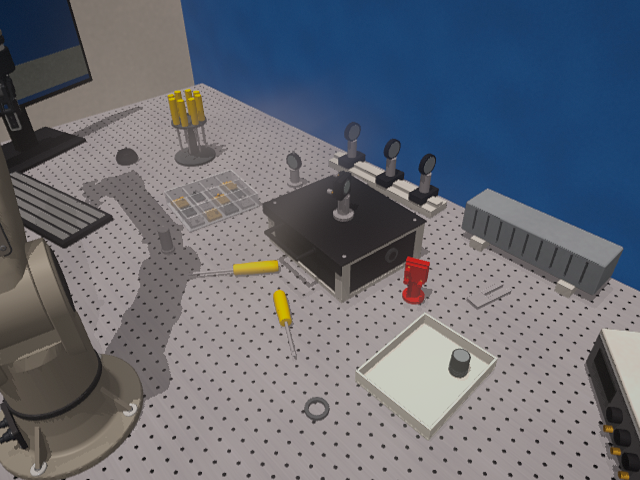

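View pics/top0.png

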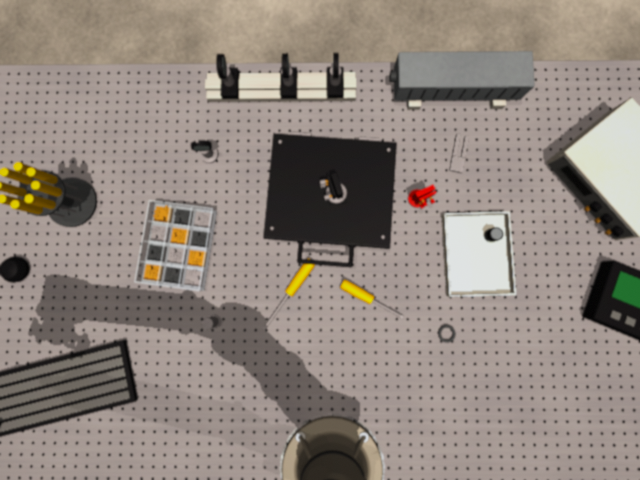

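Candidates for the mirror: the one on the lid, top (335,187) / side (343,200), and these look-alikes in the top view: the red one (421,196), three on the rail (228,75), (288,75) and (336,75), and the lens post (205,150). By the description I choose the one on the lid. The tray is on the right at top (478,253), with the lens tube at (493,234) in its far half. Next, one close crop to check.

Run:
```python
import cv2,numpy as np
t=cv2.imread("pics/top0.png");s=cv2.imread("pics/side0.png")
a=cv2.resize(t[160:215,305:365],None,fx=6.6,fy=6.6,interpolation=cv2.INTER_CUBIC)
b=cv2.resize(s[165:225,315:375],None,fx=6.6,fy=6.6,interpolation=cv2.INTER_CUBIC)
h=max(a.shape[0],b.shape[0]);p=lambda i:cv2.copyMakeBorder(i,0,h-i.shape[0],0,4,cv2.BORDER_CONSTANT)
o=np.hstack([p(a),p(b)]);o=np.clip(255*(o/255.)**0.6,0,255).astype('uint8')
# second row: lid/handle
c=cv2.resize(t[125:275,255:405],None,fx=1.33,fy=1.33);
cv2.imwrite("pics/crop1.png",o);print(o.shape)
```

```text
(396, 800, 3)
```

View pics/crop1.png

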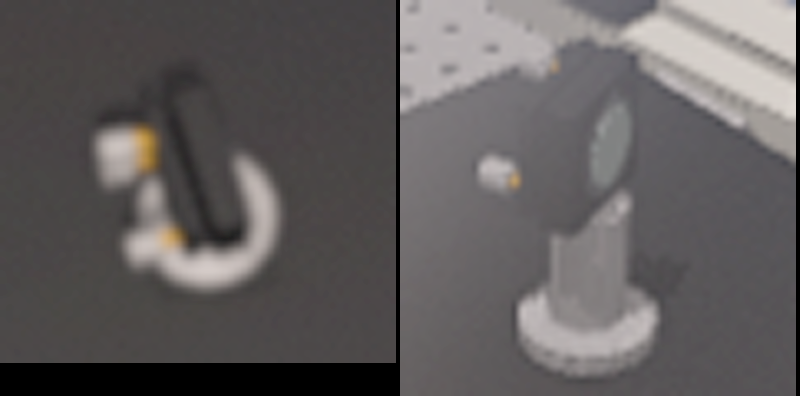

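The crop shows the black-framed mirror on the lid. In the top view the foot centre is about (337.1,193.6) and the frame's top edge runs from (332.2,172.3) to (339.3,195.5). The knobs are on the image-left side (world +y).

```bash
cat > h.py <<'E'
from cell import *
import cv2,numpy as np
from scipy.spatial.transform import Rotation as Ro
def ray(n,px,z):
    c=calibration(n);R=cv2.Rodrigues(c["rvec"])[0];K=c["camera_matrix"];C=-R.T@c["tvec"].ravel()
    u=np.c_[np.array(px,float).reshape(-1,2),np.ones(np.size(px)//2)]
    d=(R.T@np.linalg.inv(K)@u.T).T
    return (C+d*((z-C[2])/d[:,2])[:,None])[:,:2]
def down(yaw): # tool z down, closing axis y at angle yaw in world
    y=np.array([np.cos(yaw),np.sin(yaw),0]);z=np.array([0,0,-1.]);x=np.cross(y,z)
    return Ro.from_matrix(np.c_[x,y,z]).as_quat()
E
python3 - <<'E'
from h import *
f=lambda x,y:((x+.5)/6.6-.5,(y+.5)/6.6-.5)
o=np.array([305,160])
print("foot",ray("top",np.array(f(212,222))+o,111),"frame top",ray("top",np.array([f(182,82),f(227,235)])+o,198))
g=np.array([315,165]);
print("side foot",ray("side",np.array(f(588-400,318))+g,111))
t=cv2.imread("pics/top0.png");hsv=cv2.cvtColor(t,cv2.COLOR_BGR2HSV)
def big(m,x0,x1,y0,y1):
    mm=np.zeros_like(m);mm[y0:y1,x0:x1]=m[y0:y1,x0:x1]
    return max(cv2.findContours(mm,0,2)[0],key=cv2.contourArea)
m=(hsv[...,2]<75).astype('uint8')
m0=cv2.morphologyEx(m,cv2.MORPH_OPEN,np.ones((15,15),np.uint8))
c=big(m0,255,405,120,260)
P=ray("top",c.reshape(-1,2),104);r=cv2.minAreaRect(P.astype(np.float32));print("lid",r,cv2.boxPoints(r).round(1).tolist())
hs=m.copy();hs[m0>0]=0
n,l,st,ce=cv2.connectedComponentsWithStats(hs[240:275,285:365]);
for k in range(1,n):
  if st[k,4]>20:
    ys,xs=np.nonzero(l==k);Q=ray("top",np.c_[xs+285,ys+240],91);r=cv2.minAreaRect(Q.astype(np.float32));print("handle",r,Q.min(0),Q.max(0))
w=((hsv[...,2]>200)&(hsv[...,1]<40)).astype('uint8');w=cv2.morphologyEx(w,cv2.MORPH_CLOSE,np.ones((3,3),np.uint8))
c=big(w,430,525,200,305);Q=ray("top",c.reshape(-1,2),28);r=cv2.minAreaRect(Q.astype(np.float32));print("tray",r,cv2.boxPoints(r).round(1).tolist())
E
```

```text
foot [[596.20468608 -12.31432906]] frame top [[620.54972475  -1.648296  ]
 [574.91297255 -14.59225493]]
side foot [[598.53934001 -10.46037116]]
lid ((604.8910522460938, 1.3854522705078125), (266.9913635253906, 231.25198364257812), 85.27332305908203) [[478.70001220703125, -122.0999984741211], [709.0999755859375, -141.1999969482422], [731.0999755859375, 124.9000015258789], [500.70001220703125, 144.0]]
handle ((467.9326477050781, 10.715652465820312), (122.50901794433594, 47.47322463989258), 87.32752227783203) [442.46021366 -51.41036591] [494.02077905  70.81913934]
tray ((473.57171630859375, -331.8737487792969), (171.71755981445312, 133.39015197753906), 1.670878529548645) [[385.79998779296875, -267.70001220703125], [389.70001220703125, -401.0], [561.2999877929688, -396.0], [557.4000244140625, -262.70001220703125]]
```

Run:
```python
from h import *
t=cv2.imread("pics/top0.png");g=cv2.cvtColor(t,cv2.COLOR_BGR2GRAY).astype(float)
# bar: darkness-weighted row centre per column
pts=[]
for c in range(306,348,2):
    col=np.clip(110-g[258:272,c],0,None);
    if col.sum()>50: pts.append((c,258+(col*np.arange(14)).sum()/col.sum()))
Q=ray("top",pts,93);p=np.polyfit(Q[:,1],Q[:,0],1);print("bar x at y=0,slope->yaw",p[1],-np.degrees(np.arctan(p[0])), np.abs(np.polyval(p,Q[:,1])-Q[:,0]).max(),Q[:,1].min(),Q[:,1].max(),p[0]*14.4+p[1])
print(g[262:268:2,290:362:2].astype(int).tolist())
q=down(np.radians(15.8))
for P in ([597.5,-10,300],[597.5,-10,157],[428,-336,260],[428,-336,57],[447.5,14.4,72],[576,4,314]): print(P,None if ik(P,q) is None else np.round(ik(P,q),2))
movep([597.5,-10,260],q)
cv2.imwrite("pics/side1.png",cv2.cvtColor(capture("side"),cv2.COLOR_RGB2BGR));print(current_t(),current_tcp_pos())
c=cv2.imread("pics/side1.png")[100:280,220:460];cv2.imwrite("pics/c2.png",cv2.resize(c,None,fx=3,fy=3))
```

```text
bar x at y=0,slope->yaw 448.3379977972901 -5.467839576637681 1.2966103108524862 -31.768777790173907 53.41823951560058 449.71640279508205
[[154, 157, 156, 142, 62, 38, 43, 40, 38, 41, 35, 33, 31, 33, 34, 33, 31, 33, 40, 43, 49, 53, 57, 64, 71, 84, 99, 106, 109, 66, 27, 64, 139, 149, 158, 158], [140, 157, 158, 157, 98, 72, 97, 121, 138, 149, 149, 124, 92, 81, 69, 41, 56, 54, 51, 47, 40, 35, 30, 31, 32, 33, 34, 34, 33, 27, 29, 40, 125, 153, 157, 156], [150, 160, 159, 160, 136, 100, 133, 169, 185, 193, 188, 166, 140, 151, 146, 126, 139, 137, 133, 127, 118, 115, 113, 100, 94, 84, 73, 70, 66, 61, 56, 91, 137, 153, 157, 156]]
[597.5, -10, 300] [-0.68  0.35  0.82  1.59 -0.26  1.32  0.46]
[597.5, -10, 157] [-0.61  0.47  0.74  1.76 -0.36  1.05  0.53]
[428, -336, 260] [-0.26  0.33  1.06  1.77 -0.3   1.22  1.16]
[428, -336, 57] [-0.07  0.57  0.86  1.97 -0.58  0.86  1.38]
[447.5, 14.4, 72] [-0.79  0.33  0.78  2.18 -0.34  0.75  0.48]
[576, 4, 314] [-0.73  0.28  0.81  1.62 -0.21  1.33  0.39]
2.8333 [597.58012574  -8.66663334 259.79323868]
```

View pics/c2.png

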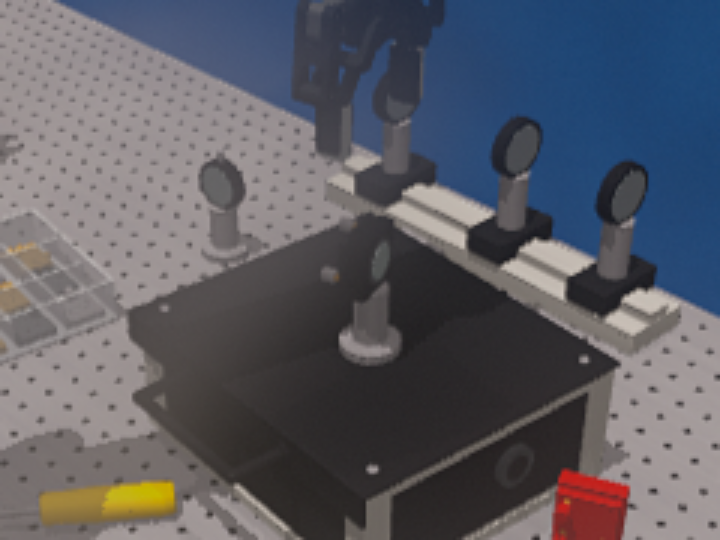

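The open fingers straddle the mirror at crop x about 335 and 410, with the mirror at 370, so they are centred. Next I descend and grip.

Run:
```python
from h import *
line_to([597.5,-10,157]);print(current_wrist_force(),current_tcp_pos())
grip(0,40);print(current_opening(),current_grasp_force(),current_wrist_force(),current_tcp_pos())
w0=current_wrist_force()
line_to([597.5,-10,167],v=40);pause(.3);print(current_wrist_force()-w0,current_wrist_force(),current_opening())
line_to([597.5,-10,260]);print(current_t())
cv2.imwrite("pics/side2.png",cv2.cvtColor(capture("side"),cv2.COLOR_RGB2BGR))
c=cv2.imread("pics/side2.png")[60:240,220:460];cv2.imwrite("pics/c3.png",cv2.resize(c,None,fx=3,fy=3))
```

```text
[ 0.03714844  0.3624389  -0.25207311] [598.27941484 -10.22961684 157.89193049]
43.67244531112656 40.55862486362457 [0.49648777 0.01630243 3.99694251] [598.2153481   -9.95564935 157.89253987]
[-0.31369937 -0.21672403 -6.9792288 ] [ 0.1827884  -0.20042161 -2.98228629] 43.29424317124442
5.5917
```

View pics/c3.png

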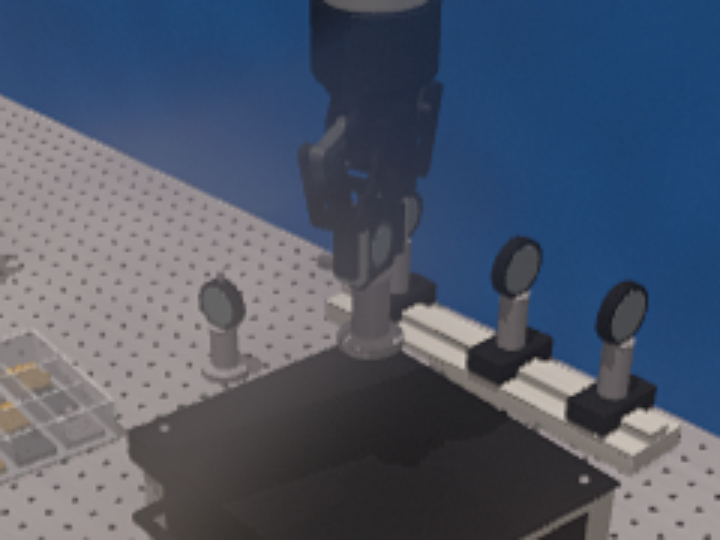

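The mirror is held upright, with the foot at crop (370,342), and the wrist carries 3 N, which matches 0.28 kg. Now to the tray.

Run:
```python
from h import *
q=down(np.radians(15.8)); X,Y=428,-336
line_to([X,Y,260],v=250);line_to([X,Y,75],v=120);pause(.3)
w0=current_wrist_force()[2];print(w0,current_tcp_pos())
z=75
while z>52:
    z-=3 if z>63 else 1
    line_to([X,Y,z],v=25);f=current_wrist_force()[2]
    if f-w0>1.5: break
pause(.2);print(z,current_tcp_pos(),current_wrist_force(),current_t())
for n in("side","top"): cv2.imwrite(f"pics/{n}3.png",cv2.cvtColor(capture(n),cv2.COLOR_RGB2BGR))
c=cv2.imread("pics/side3.png")[260:460,300:540];cv2.imwrite("pics/c4.png",cv2.resize(c,None,fx=3,fy=3))
```

```text
-3.5285522886786214 [ 428.18385726 -336.04151244   75.23916057]
57 [ 428.09654781 -336.21241715   57.87789171] [-1.40364131  1.42046128  5.61509419] 12.0167
```

View pics/c4.png

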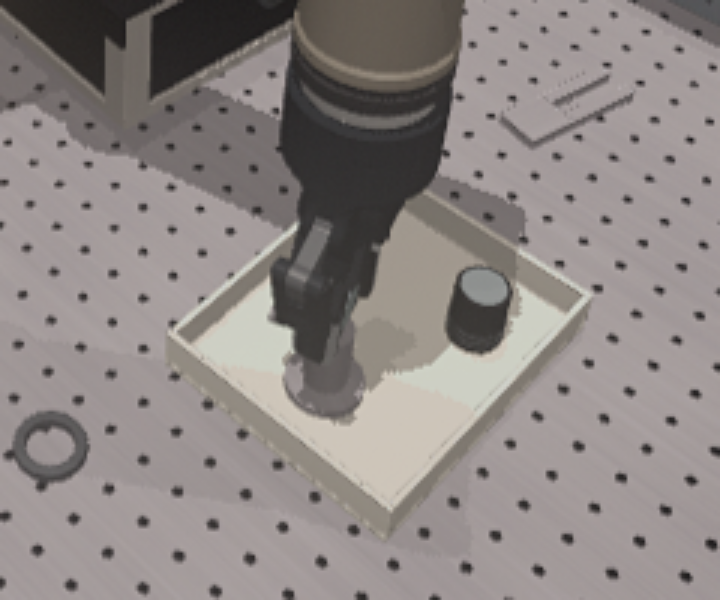

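The foot stands on the floor of the near half at crop (323,385), clear of the lens tube (478,310). Contact came at TCP z = 57.9, as expected. I release and go above the handle.

Run:
```python
from h import *
grip(66);pause(.3);line_to([428,-336,180],v=120)
q=down(np.radians(-5.1))
line_to([428,-336,240],v=200);movep([448.5,14.4,190],q);grip(34);pause(.2)
print(current_t(),current_tcp_pos(),current_opening())
for n in("side","top"): cv2.imwrite(f"pics/{n}4.png",cv2.cvtColor(capture(n),cv2.COLOR_RGB2BGR))
s=cv2.imread("pics/side4.png")[150:420,220:500];cv2.imwrite("pics/c5.png",cv2.resize(s,None,fx=2.2,fy=2.2))
```

```text
16.3333 [448.51369241  14.3639367  190.01375838] 33.66675009014322
```

View pics/c5.png

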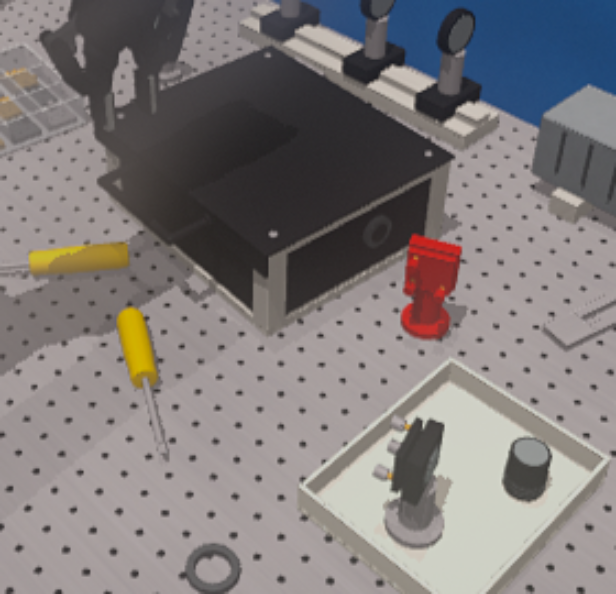

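The mirror stands upright in the tray at crop (414,525). The gripper hangs above the handle. I descend while watching the wrist force, then pinch the bar.

Run:
```python
from h import *
line_to([448.5,14.4,110],v=150);pause(.2);w0=current_wrist_force();ok=1
for z in(100,92,84,78,74):
    line_to([448.5,14.4,z],v=60);d=np.linalg.norm(current_wrist_force()-w0)
    if d>6: ok=0;print("contact",z,current_wrist_force()-w0);break
if ok:
    grip(0,20);pause(.2);print(current_opening(),current_grasp_force(),current_wrist_force()-w0,current_tcp_pos())
print(current_t())
```

```text
9.049711134142186 21.280604302883148 [ 5.81684608 -0.80970985 -3.1016584 ] [450.52474086  14.21606459  74.52971525]
19.2333
```

```bash
cat > lid.py <<'E'
from h import *
P0=np.array([450.8,14.4,74.]);ex=np.array([np.cos(np.radians(-5.)),np.sin(np.radians(-5.)),0]);ez=np.array([0,0,1.])
def P(d):
    t=np.radians(d);return P0+ex*(274-274*np.cos(t)-9*np.sin(t))+ez*(274*np.sin(t)-9*np.cos(t)+9)
E
python3 - <<'E'
from lid import *
print(ik(P(60),current_ee_rot()),P(60))
grip(0,60);line_to(P0,v=20);print(current_wrist_force())
for d in(3,6,10,15,20):
    line_to(P(d),v=60);f=current_wrist_force();print(d,f.round(1),(current_tcp_pos()-P(d)).round(1),round(current_opening(),1))
    if np.linalg.norm(f)>35: break
pause(.2);print(current_wrist_force(),current_t())
cv2.imwrite("pics/side5.png",cv2.cvtColor(capture("side"),cv2.COLOR_RGB2BGR))
c=cv2.imread("pics/side5.png")[90:350,190:470];cv2.imwrite("pics/c6.png",cv2.resize(c,None,fx=2.2,fy=2.2))
E
```

```text
[-0.86483552  0.35412983  1.03610647  1.61126722 -0.31076049  1.3502765
  0.12267264] [579.5141044    3.13897503 315.79096064]
[-0.0851969  -0.8935072   5.16017778]
3 [ 1.5 -2.4 -3.7] [-0.4 -0.1  0. ] 8.0
6 [ 0.8 -2.9 -5.2] [-0.5 -0.1  0.1] 7.9
10 [-0.6 -2.2 -3.8] [-0.5 -0.1  0.1] 7.8
15 [-3.5 -2.1 -3.4] [-0.6 -0.1 -0. ] 7.7
20 [-5.3 -1.6 -3.5] [-0.7  0.   0.5] 7.6
[-4.76233775 -2.46735082 -3.20590638] 22.2667
```

View pics/c6.png

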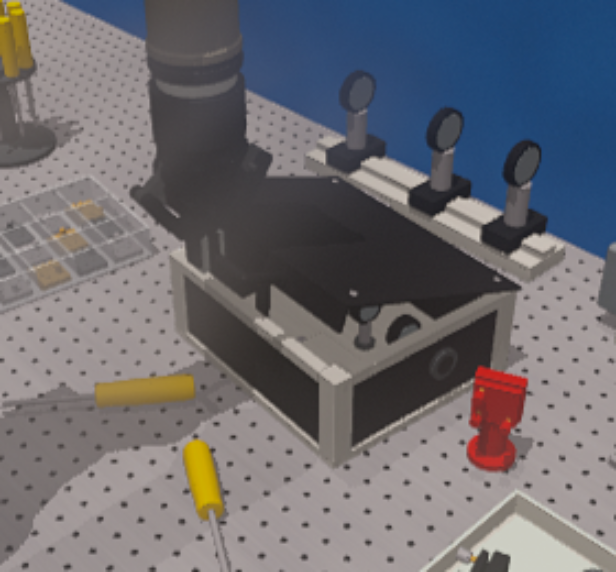

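The lid is up about 20° and the pads still hold the bar near crop (225,240). Forces stay below 6 N. I continue to 60°.

Run:
```python
from lid import *
for d in(25,30,35,40,45,50,55,60):
    line_to(P(d),v=60);f=current_wrist_force();print(d,f.round(1),(current_tcp_pos()-P(d)).round(1),round(current_opening(),1))
    if np.linalg.norm(f)>30: break
pause(.3);print(current_wrist_force(),current_t())
for n in("side","top"): cv2.imwrite(f"pics/{n}6.png",cv2.cvtColor(capture(n),cv2.COLOR_RGB2BGR))
c=cv2.imread("pics/side6.png")[30:330,180:480];cv2.imwrite("pics/c7.png",cv2.resize(c,None,fx=2,fy=2))
```

```text
25 [-6.8 -2.2 -1.3] [-0.9  0.1  0.8] 8.0
30 [-8.7 -1.4 -1.6] [-1.1  0.1  0.9] 7.6
35 [-10.4  -0.7   3. ] [-1.4  0.2  1.2] 7.4
40 [-12.2  -1.3   5.1] [-1.6  0.3  1.6] 7.7
45 [-11.2  -0.1   5.8] [-1.9  0.4  1.7] 7.9
50 [-12.4  -1.2   8.8] [-1.7  0.5  2.6] 7.9
55 [-13.    0.7  11.8] [-1.   0.5  3.6] 7.8
60 [-12.5   1.3  14.3] [-0.1  0.5  4.7] 7.6
[-11.96440036   1.38606479  14.24723447] 27.0167
```

View pics/c7.png

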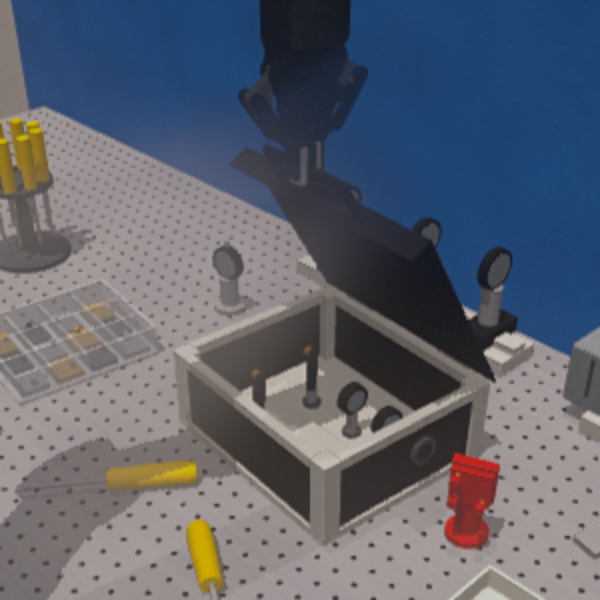

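The lid stands near 60° with the pads still on the bar at crop (305,165). The radial force is about 20 N, so I measure the true angle from the lid's right-hand edge by intersecting rays with its vertical side plane.

Run:
```python
import cv2,numpy as np
s=cv2.imread("pics/side6.png")[130:228,310:440]
o=cv2.resize(s,None,fx=6,fy=6,interpolation=cv2.INTER_CUBIC);o=np.clip(255*(o/255.)**.5,0,255).astype('uint8');cv2.imwrite("pics/c8.png",o);print(o.shape)
```

```text
(588, 780, 3)
```

View pics/c8.png

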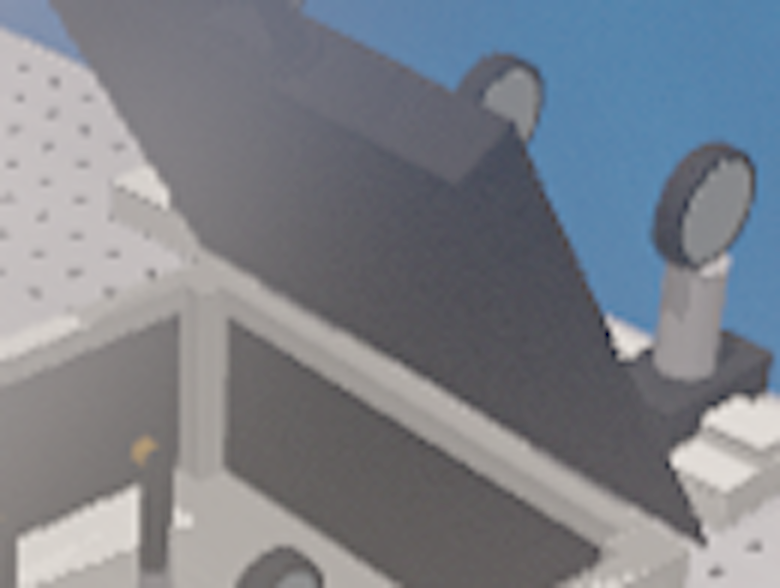

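Run:
```python
from h import *
def plane(n,px,O,yaw,yoff):
    c=calibration(n);R=cv2.Rodrigues(c["rvec"])[0];C=-R.T@c["tvec"].ravel()
    d=(R.T@np.linalg.inv(c["camera_matrix"])@np.c_[np.array(px,float),np.ones(len(px))].T).T
    ex=np.array([np.cos(yaw),np.sin(yaw),0]);ey=np.array([-ex[1],ex[0],0]);O=np.append(O,0)
    k=(yoff-(C-O)@ey)/(d@ey);P=C+d*k[:,None]-O
    return np.c_[P@ex,P[:,2]]
f=lambda x,y:((x+.5)/6-.5+310,(y+.5)/6-.5+130)
edge=[f(512,125),f(560,228),f(608,340),f(667,460),f(705,540)]
for O,yw in (([609,1.1],-4.73),([611.5,1],-5.0),([609,1.1],-5.4)):
    Q=plane("side",edge,np.array(O),np.radians(yw),-135);v=Q[-1]-Q[0]
    p=np.polyfit(Q[:,1],Q[:,0],1);print(Q.round(1).tolist(),"angle",90-np.degrees(np.arctan(-p[0])),np.hypot(*v))
# shut check, side0: corner screws/edges from top mask
s=cv2.cvtColor(cv2.imread("pics/side0.png"),cv2.COLOR_BGR2GRAY)
m=cv2.morphologyEx((s<60).astype('uint8'),cv2.MORPH_OPEN,np.ones((3,3)));print([(y,np.nonzero(m[y,380:440])[0].max()+380) for y in range(212,232,3)])
print(current_tcp_pos(),current_wrist_force())
```

```text
[[0.2, 302.8], [24.6, 260.4], [51.7, 210.8], [87.6, 150.6], [113.1, 106.7]] angle 60.069931001942436 226.25297911882916
[[-1.6, 302.7], [22.7, 260.4], [49.7, 211.0], [85.4, 150.9], [110.8, 107.2]] angle 60.14337320119152 225.4485250570976
[[1.8, 302.8], [25.9, 260.7], [52.6, 211.4], [87.9, 151.6], [113.1, 108.2]] angle 60.2505732762177 224.152125193299
[(212, np.int64(412)), (215, np.int64(417)), (218, np.int64(422)), (221, np.int64(424)), (224, np.int64(421)), (227, np.int64(415)), (230, np.int64(409))]
[579.19095828   3.69505729 320.32848669] [-12.80140006   0.62221654  13.95076093]
```

Run:
```python
from h import *
pause(.5);print(current_tcp_pos(),current_opening(),current_grasp_force(),current_t());print(hand_in())
```

```text
[579.19453327   3.66543543 320.34768755] 7.922815283390845 58.75887215137482 27.6167
the job is handed in; nothing more can be done
None
```

The job is handed in: the mirror stands upright in the empty half of the tray, and the gripper is still holding the lid by its handle at about 60° (60.1° measured from the camera image), 27.6 s in; I didn't run a final check that the other items hadn't shifted.

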